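Draw a carton of fittings to the front of a deep bench rack with a pull hook

TASK

The open carton of steel fittings sits out of reach, deep in the wire-topped rack. Take up the pull hook, catch it over the carton's front lip, and gently draw the carton forward until it presses firmly, flush, against the steel bumper bar inside the stop board at the rack's front, without straining, tipping or touching the carton by hand; then unhook and lay the hook back down on the open bench, leaving the carton seated and everything else as it was.

Things in the scene. Friction and masses are not known exactly. Their poses are not given: they have to be found in the camera images.
- hook: Pull hook, 0.22 kg, standing on the bench before the rack: wooden handle block 70 (x) x 26 (y) x 46 mm (z); a 10 mm steel rod runs from it along +x, underside 31 mm above the handle's underside, to a flat blade 5 mm thick (x), 40 mm wide (y), at x = 170 mm, hanging from z = 41 mm to z = 0. Origin: middle of the handle's underside; +x to the blade, +z up. It stands by itself on handle and blade.
- hook_grip (a point): Point in the middle of the hook's handle, 28 mm above its underside: grip here across the 26 mm width (y).
- hook_tip (a point): Middle of the lower edge of the hook's blade: x = 170 mm, z = 0 in the hook's frame.
- carton: Open cardboard carton to be drawn forward, 150 deep (x) x 145 wide (y) x 70 mm high, walls 5 mm. Origin: middle of the bottom edge of its front face; +x deeper into the rack, +z up. Fittings lie on its floor from x = 85 mm on, under 30 mm high. 0.45 to 0.9 kg, not told: it drags with some 2 to 8 N. 6 mm side play in its lane; can tip. Over 20 N from hook or stop strains it.
- carton_lip (a point): Middle of the carton's front lip (top of the front wall): x = 2.5 mm, z = 70 mm in the carton's frame. Behind the wall the carton is empty for 80 mm.
- rack: Fixed low rack on the bench, front open above the stop board. Deck top 30 mm above the bench, x = -15 to 285 mm, 515 mm wide (y); three lanes at y = -165, 0, 165 mm between strips 14 mm high; side posts; roof of thin steel wires, underside 205 mm above the bench, from x = 27 mm back. Origin on the bench at the middle of the front; +x deeper into the rack, +z up.
- stop: Fixed wooden stop board across the rack's front, 12 mm thick, 495 long, 45 high (top 75 mm above the bench). A rigid steel bumper bar inside it is what the carton meets: its face stands 6 to 24 mm inside the board's, set anew each time and not measured; find it by feel (some 5 to 10 N per mm). Origin: middle of the bottom edge of the board's inner face; +x deeper into the rack.
- closed_carton: Bystander: closed cardboard carton 150 x 140 x 90 mm in another lane; origin at the middle of its front bottom edge. Leave it.
- tray: Bystander: flat black divided parts tray 150 x 140 x 35 mm in another lane; origin at the middle of its front bottom edge. Leave it.
- spray_can: Bystander: upright can, diameter 66, 190 mm high; origin at its underside.
- screwdriver: Bystander: screwdriver 200 mm long lying on the bench.
- tape: Bystander: roll of tape, diameter 90, 24 mm high, lying flat; origin at its underside.
- bit_case: Bystander: flat black case 60 x 110 x 22 mm; origin at its underside.
- hammer: Bystander: hammer 280 mm long lying on the bench.

How it is judged:
By the outcome, as a careful person would: the job done as asked, in the order asked, and still so for the second after the job is handed in, with the robot touching nothing.
It also fails if it takes over 72 s, if anything falls off the work surface, if the arm or the gripper's body presses on something with over 40 N, if the wrist force passes 120 N, or if a joint passes its speed limit or range.

ROBOT

A 6-joint arm with a two-finger parallel gripper is mounted at the origin on the work surface. World frame = base frame: x ahead of the robot, y to its left, z up, the work surface at z = 0. Lengths are in m, angles in rad, forces in N, time in s.
With the tool pointing down it reaches from about 0.25 to 0.85 m from the base axis. Payload 12.5 kg.
Tool frame: the origin (TCP) lies on the centre line of the jaws, within the pads' length; the fingertips stand 19 mm ahead of it and the grasp point (between the pads) is the TCP; z points along the fingers, y is the line along which they close (so a half turn about z gives the same grasp; the last joint's range is limited). The gripper opens to 93 mm and grips with 3 to 60 N. Pads are 15 mm wide; open, the fingers measure 128 mm over their backs; the gripper's body (75 mm by 188 mm) begins 65 mm behind the grasp point.
Start: joints at [-1.286, 0.351, 1.652, -0, 1.139, -0.085], TCP at [0.199, -0.513, 0.238] pointing down, gripper open.
Joint ranges: [-2.75, 2.75], [-0.79, 2.1], [0.01, 2.65], [-1.57, 4.71], [0.07, 3.14], [-2.87, 2.87]. Speed limits (rad/s): [2.22, 2.22, 2.79, 3.14, 3.14, 3.14].

INTERFACE

Orientations are given as a unit quaternion [x, y, z, w].
In Python, from bench import bot, capture, hand_in gives the robot as it stands.
- The arm moves only by the shell command python3 -m creep 'ROWS' [FORCE]. ROWS is JSON, a list of rows, each a list of 7 numbers: the opening, from -1 (shut) to 1 (fully open), then the shift along the world's x, y, z in mm, then the turn, a rotation vector about the world's x, y, z in rad. A call has 1 to 12 rows; each row is the pose to reach, as a shift and turn from the pose commanded when the call began; what a row does not reach only later rows make up. A row lasts 1/8 s, in which the tool goes at most 62.5 mm and 10.7 degrees, less where a joint would pass 70% of its speed; a pose out of reach is approached as far as the arm can. A call with a gripper value outside its range is refused whole. The fingers move at their own pace and stop on an object; FORCE is the grip in N (left out, the last holds). Time passes only in rows, so rows that repeat a pose let the fingers close. It gives the time, the measured TCP pose, the force, the opening and the grip force at its end, in the units of the state.
- bot.sense(): the state, without advancing time (a new reading comes with each control period).
- capture(name): name is "scene" or "top" or "wrist"; returns a dict with "pixels" (420x560x3 uint8, red, green, blue), "fovy" (degrees; the focal length in pixels is half the picture's height over the tangent of half this angle, whatever the lens; pixels are square), "cx", "cy" (the principal point, pixels), "extrinsics" (4x4, takes a point from world to camera coordinates); the wrist camera has in their place "T_tool_cam" (4x4, takes a point from camera to tool coordinates, whose origin is the TCP and whose axes are the flange's). Camera axes: x right, y down, z forward; pixel columns grow to the right and rows downward; lengths in m; the calibration is good to about 2 mm. A picture is of the moment at which its call begins: read the wrist's pose just before it. There is no depth.
- hand_in(): hands the job in; it is judged then, once.
The state is a dict: "t": time; "q": joint angles; "qvel": joint speeds; "tau": joint torques, N m; "tcp_pos": TCP position; "ee_rot": TCP orientation; "force": force on the tool from outside, world axes, zero at the start; "moment": the same for the moment, N m; "opening": opening from 0.0 (shut) to 1.0 (fully open); "gripper_force": force on a finger pad.
Only numpy, scipy, OpenCV 4.12 (cv2) and the standard library are available. Lean on these libraries where they do the work, as an engineer would, in place of code of your own. Each camera call takes 0.05 s, during which the arm holds its last target. There are 200 camera calls.

## Working session

There is one attempt and no reset: what is moved stays moved. The work goes in short steps, Python scripts to look and compute and a shell command to move; the robot and the scene stay as the last step left them, time stands still between calls to the robot, and variables do not carry over. Pictures are saved under pics/ and viewed, at most 10 in all, crops included, and the job is handed in when it is done.

```bash
mkdir -p pics; cat > h.py <<'E'
import numpy as np,cv2,json
from bench import bot,capture,hand_in
def snap(n,f):
    c=capture(n); cv2.imwrite('pics/'+f+'.png',c['pixels'][:,:,::-1]); 
    np.save('pics/'+f+'.npy',c,allow_pickle=True); return c
def load(f): return np.load('pics/'+f+'.npy',allow_pickle=True).item()
def ray(c,u,v):
    f=c['pixels'].shape[0]/2/np.tan(np.radians(c['fovy'])/2)
    E=np.array(c['extrinsics']);R=E[:3,:3];t=E[:3,3]
    d=R.T@np.array([(u-c['cx'])/f,(v-c['cy'])/f,1]);return -R.T@t,d
def onz(c,u,v,z):
    o,d=ray(c,u,v);return o+d*(z-o[2])/d[2]
def proj(c,p):
    f=c['pixels'].shape[0]/2/np.tan(np.radians(c['fovy'])/2)
    E=np.array(c['extrinsics']);q=E[:3,:3]@np.array(p)+E[:3,3]
    return np.array([c['cx']+f*q[0]/q[2],c['cy']+f*q[1]/q[2]])
E
python3 - <<'E'
from h import *
s=bot.sense();print(s)
for n in('scene','top'):
    c=snap(n,n+'0');print({k:np.round(v,4).tolist() for k,v in c.items() if k!='pixels'})
E
```

```text
{'t': 0.0, 'q': array([-1.28561032e+00,  3.51260853e-01,  1.65239912e+00,  3.00621041e-05,
        1.13906346e+00, -8.46073002e-02]), 'qvel': array([ 0.001908  , -0.00106811,  0.0001196 ,  0.00033531, -0.00011546,
       -0.00062912]), 'tau': array([ 2.35431420e-03, -4.97311842e+01, -2.85252661e+01,  6.99917623e-02,
        2.57666304e-02, -1.02393085e-04]), 'tcp_pos': array([ 0.19872396, -0.51252002,  0.23709741]), 'ee_rot': array([ 9.82956256e-01,  1.83838730e-01, -4.30279820e-05, -5.63916367e-04]), 'force': array([-0.02929169, -0.07972817,  0.54709925]), 'moment': array([0.03871874, 0.03203544, 0.0195663 ]), 'gripper_force': 0.0, 'opening': 0.9988241816701269}
{'fovy': 44.4361, 'cx': 277.341, 'cy': 210.5912, 'extrinsics': [[-0.8194, 0.5731, 0.0091, 0.4437], [0.4275, 0.6216, -0.6564, -0.1132], [-0.3819, -0.534, -0.7543, 1.7561], [0.0, 0.0, 0.0, 1.0]]}
{'fovy': 54.1518, 'cx': 274.4119, 'cy': 208.3561, 'extrinsics': [[-0.0042, -0.9998, 0.0197, -0.08], [-0.9964, 0.0025, -0.0849, 0.5046], [0.0848, -0.0199, -0.9962, 1.4935], [0.0, 0.0, 0.0, 1.0]]}
```

View pics/scene0.png

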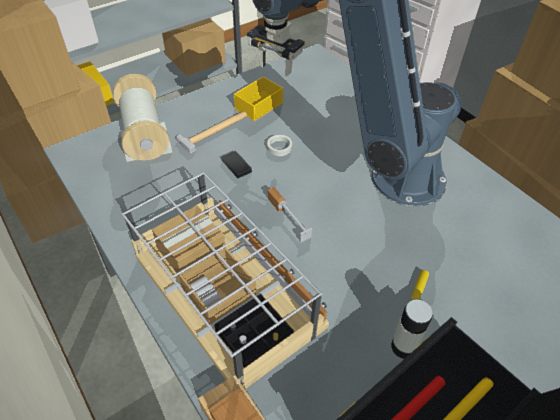

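View pics/top0.png

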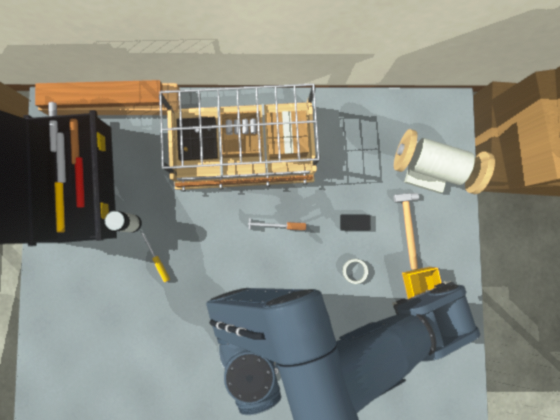

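The scene view shows the hook's handle at (275,198) and blade at (305,235), with the rack behind it. In the top view the handle is at (297,226), the blade at (250,224), and the open carton is in the middle lane around (237,130). I'll enlarge the top view next.

```bash
python3 - <<'E'
from h import *
c=load('top0');a=c['pixels'][75:245,150:390,::-1]
b=cv2.resize(a,None,fx=3.3,fy=3.3,interpolation=cv2.INTER_CUBIC);cv2.imwrite('pics/topcrop.png',b)
c=load('scene0');a=c['pixels'][165:390,110:350,::-1]
b=cv2.resize(a,None,fx=2.6,fy=2.6,interpolation=cv2.INTER_CUBIC);cv2.imwrite('pics/scenecrop.png',b)
E
```

```text
(no output)
```

View pics/topcrop.png

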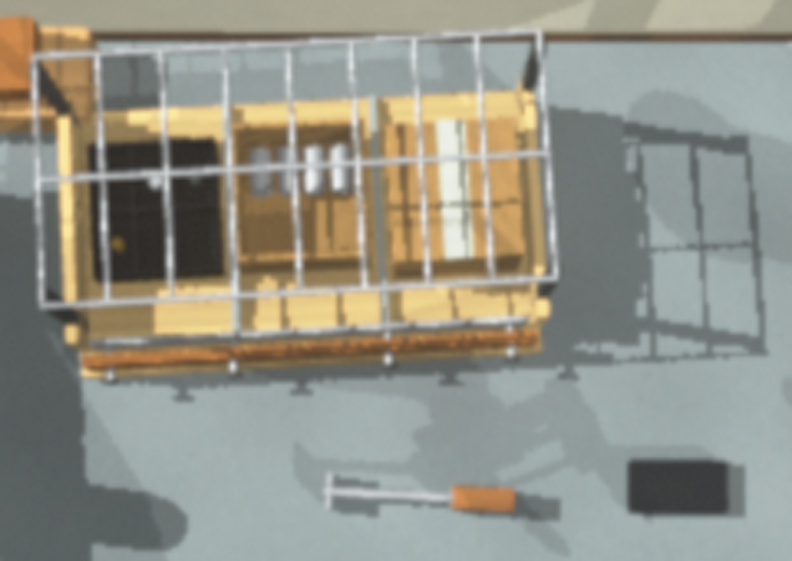

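View pics/scenecrop.png

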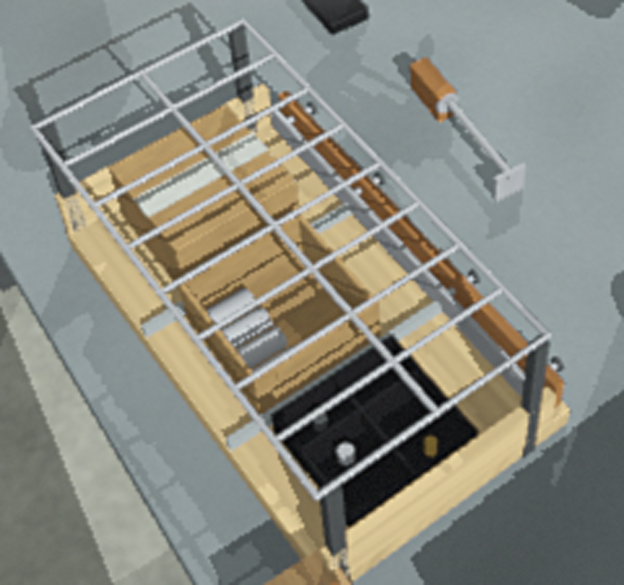

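The top crop shows the open carton at about (235–365, 125–260) and the board's brown top from (82,362) to (540,337). In the scene crop the carton's front lip runs from (303,220) to (380,322). Next I'll cast rays through these points.

```bash
python3 - <<'E'
from h import *
T=load('top0');S=load('scene0')
t=lambda x,y,z:print('T',x,y,np.round(onz(T,150+x/3.3,75+y/3.3,z),4))
s=lambda x,y,z:print('S',x,y,np.round(onz(S,110+x/2.6,165+y/2.6,z),4))
print(ray(T,0,0)[0],ray(S,0,0)[0])
print('board top');t(82,353,.075);t(540,328,.075);t(82,370,.075);t(540,347,.075);s(283,94,.075);s(560,382,.075)
print('lip');s(303,220,.1);s(380,322,.1);t(238,258,.1);t(362,252,.1)
print('carton back');s(180,285,.1);s(258,405,.1);t(238,128,.1)
print('roof z.205 front corners');s(243,22,.207);s(549,336,.207);t(556,276,.207);t(40,304,.207);s(37,127,.207);s(320,493,.207)
# hook handle mask
for n,C,(a,b,c,d) in(('T',T,(210,245,280,320)),('S',S,(180,215,260,290))):
    hsv=cv2.cvtColor(C['pixels'],cv2.COLOR_RGB2HSV)
    m=cv2.inRange(hsv,(3,110,70),(20,255,255));k=np.zeros_like(m);k[a:b,c:d]=m[a:b,c:d]
    ct=max(cv2.findContours(k,0,1)[0],key=cv2.contourArea);r=cv2.minAreaRect(ct);print(n,r)
    if n=='T':
        for p in cv2.boxPoints(r):print(np.round(onz(C,*p,.046),4))
        print(onz(C,*r[0],.044))
    else: print(onz(C,*r[0],.03))
print('blade');t(330,491,.041);t(330,474,.041);t(330,508,.041);s(498,180,.041);s(523,166,.041);t(452,497,.036)
E
```

```text
[ 0.37578536 -0.05144028  1.53224512] [1.08258199 0.75378386 1.24640157]
board top
T 82 353 [0.5951 0.2738 0.075 ]
T 540 328 [ 0.6219 -0.2221  0.075 ]
T 82 370 [0.5766 0.2735 0.075 ]
T 540 347 [ 0.6011 -0.2218  0.075 ]
S 283 94 [ 0.6153 -0.2084  0.075 ]
S 560 382 [0.5861 0.2789 0.075 ]
lip
S 303 220 [ 0.7003 -0.02    0.1   ]
S 380 322 [0.7029 0.1327 0.1   ]
T 238 258 [0.6937 0.1038 0.1   ]
T 362 252 [ 0.7003 -0.0289  0.1   ]
carton back
S 180 285 [ 0.8468 -0.0206  0.1   ]
S 258 405 [0.8501 0.144  0.1   ]
T 238 128 [0.8361 0.1047 0.1   ]
roof z.205 front corners
S 243 22 [ 0.6496 -0.2166  0.207 ]
S 549 336 [0.6209 0.2899 0.207 ]
T 556 276 [ 0.6518 -0.2232  0.207 ]
T 40 304 [0.624  0.2863 0.207 ]
S 37 127 [ 0.898 -0.203  0.207]
S 320 493 [0.8705 0.3008 0.207 ]
T ((296.0, 226.0), (6.0, 18.0), 90.0)
[ 0.4489 -0.1266  0.046 ]
[ 0.4487 -0.1919  0.046 ]
[ 0.427  -0.1917  0.046 ]
[ 0.4272 -0.1264  0.046 ]
[ 0.43803918 -0.15927522  0.044     ]
S ((275.9447937011719, 199.0497283935547), (24.231386184692383, 12.041364669799805), 48.01278305053711)
[ 0.44241505 -0.14990326  0.03      ]
blade
T 330 491 [0.4468 0.0075 0.041 ]
T 330 474 [0.4655 0.0075 0.041 ]
T 330 508 [0.4281 0.0075 0.041 ]
S 498 180 [0.4664 0.0183 0.041 ]
S 523 166 [0.4301 0.0182 0.041 ]
T 452 497 [ 0.4399 -0.1269  0.036 ]
```

```bash
python3 -m creep '[[1,30,45,0,0,0,0.15],[1,60,90,0,0,0,0.3],[1,90,135,0,0,0,0.45],[1,120,180,0,0,0,0.6],[1,150,225,0,0,0,0.75],[1,180,270,0,0,0,0.9],[1,210,315,0,0,0,1.05],[1,240,355,0,0,0,1.15],[1,240,355,-40,0,0,1.15],[1,240,355,-60,0,0,1.15],[1,240,355,-60,0,0,1.15]]' 40
python3 - <<'E'
from h import *
s=bot.sense();c=snap('wrist','w1');np.save('pics/w1s.npy',s,allow_pickle=True)
print(s['tcp_pos'],s['ee_rot'],s['q']);print(c['fovy'],c['cx'],c['cy'],np.round(c['T_tool_cam'],4))
E
```

```text
t: 1.48
tcp_pos: [0.4381, -0.1574, 0.1765]
ee_rot: [0.725, 0.689, -0.001, -0.001]
force: [0.5, -0.6, 1.1]
opening: 1.0
gripper_force: 0.0
[ 0.43810188 -0.15735273  0.17650681] [ 7.24833520e-01  6.88922343e-01 -5.61362830e-04 -1.43451119e-03] [-4.44866588e-01  2.80920448e-01  1.92297703e+00 -2.69946991e-05
  9.40775978e-01 -3.94059057e-01]
66.28829816620369 277.37046985007834 210.755921646523 [[ 2.000e-04 -9.706e-01 -2.409e-01  6.450e-02]
 [ 1.000e+00 -2.000e-04  1.700e-03 -5.000e-04]
 [-1.700e-03 -2.409e-01  9.706e-01 -1.476e-01]
 [ 0.000e+00  0.000e+00  0.000e+00  1.000e+00]]
```

View pics/w1.png

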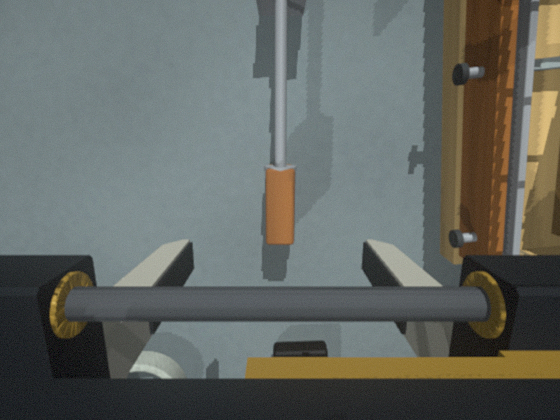

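The wrist view shows the handle's top spanning (265–296, 167–244) with the rod running up along u≈280. The stop board's brown top edge is at u≈480–518 and a grey bumper strip at u≈518–532.

```bash
cat >> h.py <<'E'
from scipy.spatial.transform import Rotation as Ro
def wr(c,s):
    T=np.eye(4);T[:3,:3]=Ro.from_quat(s['ee_rot']).as_matrix();T[:3,3]=s['tcp_pos']
    c['extrinsics']=np.linalg.inv(T@np.array(c['T_tool_cam']));return c
E
python3 - <<'E'
from h import *
c=wr(load('w1'),load('w1s'))
for l,p,z in (('h',(265,244),.046),('h',(295,244),.046),('h',(267,167),.046),('h',(293,167),.046),('rodend',(281,2),.036),('rod',(280,160),.036),('board in',(518,100),.075),('board in',(515,200),.075),('bump',(532,100),.06),('bump',(527,200),.06)):
    print(l,p,np.round(onz(c,*p,z),4))
hsv=cv2.cvtColor(c['pixels'],cv2.COLOR_RGB2HSV);m=cv2.inRange(hsv,(3,110,70),(20,255,255));m[:,400:]=0;m[:,:230]=0;m[255:]=0
ct=max(cv2.findContours(m,0,1)[0],key=cv2.contourArea);r=cv2.minAreaRect(ct);print(r)
for p in cv2.boxPoints(r):print(np.round(onz(c,*p,.046),4))
E
```

```text
h (265, 244) [ 0.4246 -0.1924  0.046 ]
h (295, 244) [ 0.452  -0.1938  0.046 ]
h (267, 167) [ 0.4305 -0.1225  0.046 ]
h (293, 167) [ 0.4529 -0.1236  0.046 ]
rodend (281, 2) [0.4489 0.0065 0.036 ]
rod (280, 160) [ 0.4421 -0.1179  0.036 ]
board in (518, 100) [ 0.6188 -0.0797  0.075 ]
board in (515, 200) [ 0.6261 -0.1553  0.075 ]
bump (532, 100) [ 0.6404 -0.0795  0.06  ]
bump (527, 200) [ 0.6472 -0.1595  0.06  ]
((279.5, 206.0), (74.0, 27.0), 90.0)
[ 0.4296 -0.1241  0.046 ]
[ 0.4529 -0.1253  0.046 ]
[ 0.4502 -0.1928  0.046 ]
[ 0.4256 -0.1915  0.046 ]
```

```bash
python3 -m creep '[[1,1,0,-40,0,0,0],[1,1,0,-80,0,0,0],[1,1,0,-115,0,0,0],[1,1,0,-135,0,0,0],[1,1,0,-148,0,0,0],[1,1,0,-148,0,0,0],[-1,1,0,-148,0,0,0],[-1,1,0,-148,0,0,0],[-1,1,0,-148,0,0,0],[-1,1,0,-148,0,0,0],[-1,1,0,-148,0,0,0],[-1,1,0,-148,0,0,0]]' 45
```

```text
t: 3.02
tcp_pos: [0.4398, -0.1578, 0.0296]
ee_rot: [0.725, 0.689, -0.0, -0.0]
force: [0.3, -0.1, -0.0]
opening: 0.401
gripper_force: 0.0
```

```bash
python3 -m creep '[[-1,0,0,0,0,0,0],[-1,0,0,0,0,0,0],[-1,0,0,0,0,0,0],[-1,0,0,0,0,0,0],[-1,0,0,0,0,0,0]]' 45; python3 -m creep '[[-1,0,0,20,0,0,0],[-1,0,0,50,0,0,0],[-1,0,0,90,0,0,0],[-1,0,0,120,0,0,0],[-1,0,0,120,0,0,0]]'
```

```text
t: 3.65
tcp_pos: [0.4398, -0.1578, 0.0296]
ee_rot: [0.725, 0.689, -0.0, -0.0]
force: [1.0, 0.1, 0.0]
opening: 0.277
gripper_force: 45.0
t: 4.28
tcp_pos: [0.4406, -0.1582, 0.1511]
ee_rot: [0.725, 0.689, 0.001, 0.002]
force: [0.3, -0.5, -2.4]
opening: 0.281
gripper_force: 45.0
```

```bash
python3 -m creep '[[-1,-20,20,0,0,0,-0.17],[-1,-40,45,0,0,0,-0.34],[-1,-50,70,0,0,0,-0.51],[-1,-50,95,0,0,0,-0.68],[-1,-50,120,0,0,0,-0.85],[-1,-40,145,0,0,0,-1.02],[-1,-30,165,0,0,0,-1.19],[-1,-20,181,0,0,0,-1.36],[-1,-10,181,0,0,0,-1.465],[-1,-10,181,0,0,0,-1.465],[-1,-10,181,0,0,0,-1.465]]'
python3 - <<'E'
from h import *
s=bot.sense();np.save('pics/w2s.npy',s,allow_pickle=True);c=snap('wrist','w2')
print(s['tcp_pos'],s['ee_rot'],s['q']);snap('top','t2');snap('scene','s2')
E
```

```text
t: 5.65
tcp_pos: [0.429, 0.0231, 0.1489]
ee_rot: [1.0, 0.028, -0.001, -0.0]
force: [-0.3, 0.4, -1.3]
opening: 0.279
gripper_force: 45.0
[0.42900478 0.02310287 0.14886417] [ 9.99594808e-01  2.84520196e-02 -8.35079699e-04 -6.81405004e-05] [-5.46440274e-02  2.65070462e-01  2.03330722e+00 -3.77012281e-06
  8.44890676e-01  1.45924306e+00]
```

View pics/w2.png

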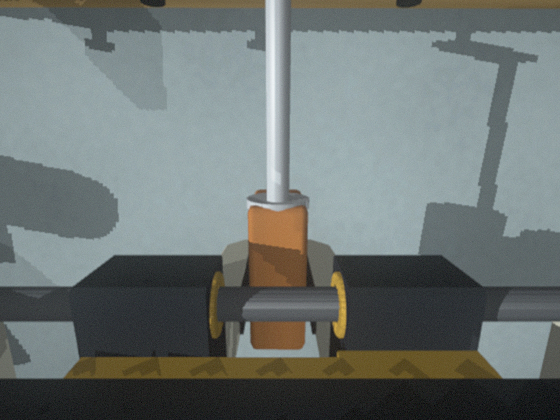

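The wrist view shows the handle held square between the pads, with the rod straight ahead along u≈278. I'll check the blade and lip in the scene view.

```bash
python3 - <<'E'
from h import *
S=load('s2');s=load('w2s')
R=Ro.from_quat(s['ee_rot']).as_matrix();d=R[:,0];p=s['tcp_pos'];print(d)
for n,q in(('tip',p+.17*d-[0,0,.0296]),('bladetop',p+.17*d+[0,0,.0114]),):
    print(n,np.round(q,4),proj(S,q))
a=S['pixels'][165:345,170:360,::-1]
cv2.imwrite('pics/s2c.png',cv2.resize(a,None,fx=3.3,fy=3.3,interpolation=cv2.INTER_CUBIC))
E
```

```text
[ 0.99837957  0.0568811  -0.00166561]
tip [0.5987 0.0328 0.119 ] [267.55211808 241.37695134]
bladetop [0.5987 0.0328 0.16  ] [267.4724286 232.1028964]
```

View pics/s2c.png

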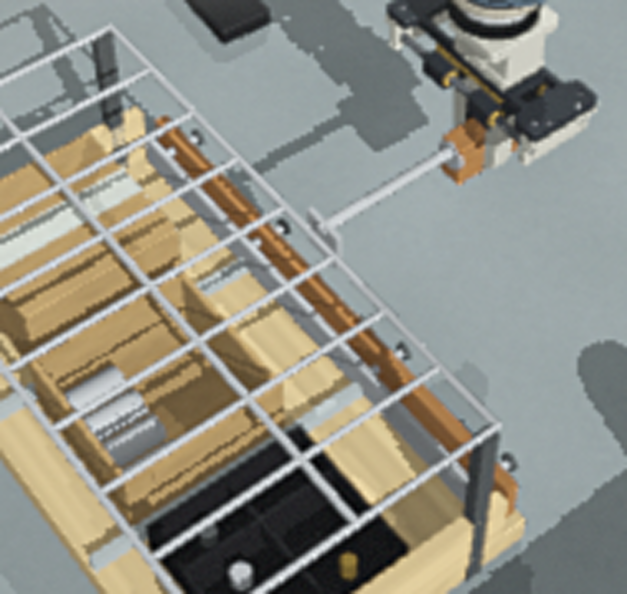

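The drawn blade matches the prediction at crop (322,221–252). I'll go in over the lip, then lower.

```bash
python3 -m creep '[[-1,20,1,0,0,0,0],[-1,45,2.5,0,0,0,0],[-1,70,4,0,0,0,0],[-1,95,5.5,0,0,0,0],[-1,112,6.5,0,0,0,0],[-1,117,6.5,0,0,0,0],[-1,117,6.5,0,0,0,0]]'
python3 -m creep '[[-1,0,0,-8,0,0,0],[-1,0,0,-16,0,0,0],[-1,0,0,-24,0,0,0],[-1,0,0,-32,0,0,0],[-1,0,0,-38,0,0,0],[-1,0,0,-41,0,0,0],[-1,0,0,-41,0,0,0]]'
python3 - <<'E'
from h import *
S=snap('scene','s3');s=bot.sense();R=Ro.from_quat(s['ee_rot']).as_matrix();d=R[:,0];p=s['tcp_pos'];print(d,p)
print((proj(S,p+.17*d-[0,0,.0296])-[180,220])*6)
a=S['pixels'][220:300,180:290,::-1]
cv2.imwrite('pics/s3c.png',cv2.resize(a,None,fx=6,fy=6,interpolation=cv2.INTER_CUBIC))
E
```

```text
t: 6.68
tcp_pos: [0.5463, 0.0296, 0.1494]
ee_rot: [1.0, 0.028, -0.0, -0.0]
force: [-0.5, 0.2, -2.1]
opening: 0.278
gripper_force: 45.0
t: 7.55
tcp_pos: [0.5468, 0.0297, 0.1085]
ee_rot: [1.0, 0.027, -0.0, -0.0]
force: [0.1, -0.0, -1.9]
opening: 0.275
gripper_force: 45.0
[9.98497003e-01 5.48059875e-02 1.96032657e-04] [0.5469041  0.02969869 0.10871495]
[319.01170032 307.66400463]
```

View pics/s3c.png

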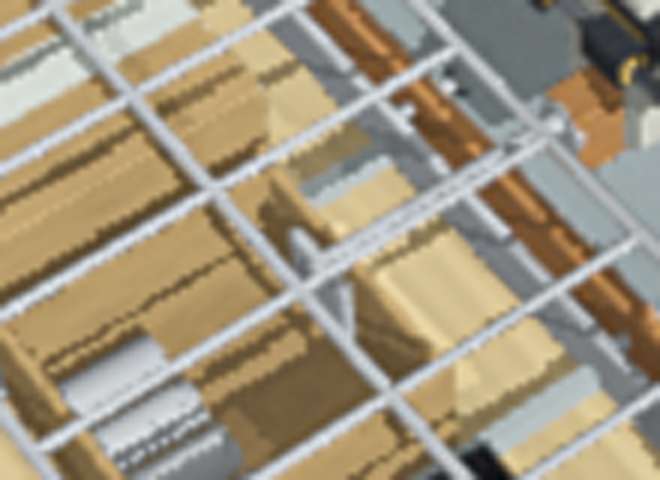

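The blade, around (320,270), hangs inside the carton just behind its front wall, clear of the wall and the fittings. I'll pull slowly.

```bash
python3 -m creep '[[-1,-2,-0.1,0,0,0,0],[-1,-4,-0.2,0,0,0,0],[-1,-6,-0.3,0,0,0,0],[-1,-8,-0.4,0,0,0,0],[-1,-10,-0.5,0,0,0,0],[-1,-12,-0.7,0,0,0,0],[-1,-14,-0.8,0,0,0,0],[-1,-16,-0.9,0,0,0,0],[-1,-18,-1,0,0,0,0],[-1,-20,-1.1,0,0,0,0]]'
python3 -m creep '[[-1,-2,-0.1,0,0,0,0],[-1,-4,-0.2,0,0,0,0],[-1,-6,-0.3,0,0,0,0],[-1,-8,-0.4,0,0,0,0],[-1,-10,-0.5,0,0,0,0]]'
```

```text
t: 8.85
tcp_pos: [0.5269, 0.0286, 0.1087]
ee_rot: [1.0, 0.027, 0.0, 0.0]
force: [4.8, -0.3, -3.0]
opening: 0.274
gripper_force: 45.0
t: 9.48
tcp_pos: [0.5168, 0.0281, 0.1087]
ee_rot: [1.0, 0.027, 0.0, 0.0]
force: [4.7, 0.6, -2.7]
opening: 0.279
gripper_force: 45.0
```

```bash
python3 -m creep '[[-1,-2,-0.1,0,0,0,0],[-1,-4,-0.2,0,0,0,0],[-1,-6,-0.3,0,0,0,0],[-1,-8,-0.4,0,0,0,0],[-1,-10,-0.5,0,0,0,0],[-1,-12,-0.7,0,0,0,0],[-1,-14,-0.8,0,0,0,0],[-1,-16,-0.9,0,0,0,0],[-1,-18,-1,0,0,0,0],[-1,-20,-1.1,0,0,0,0],[-1,-22,-1.2,0,0,0,0],[-1,-24,-1.3,0,0,0,0]]'
python3 -m creep '[[-1,-1,0,0,0,0,0],[-1,-2,-0.1,0,0,0,0],[-1,-3,-0.1,0,0,0,0],[-1,-4,-0.2,0,0,0,0]]'
python3 -m creep '[[-1,-1,0,0,0,0,0],[-1,-2,-0.1,0,0,0,0],[-1,-3,-0.1,0,0,0,0],[-1,-4,-0.2,0,0,0,0]]'
```

```text
t: 10.98
tcp_pos: [0.4927, 0.0268, 0.1087]
ee_rot: [1.0, 0.027, 0.0, -0.0]
force: [5.1, 1.4, -2.1]
opening: 0.278
gripper_force: 45.0
t: 11.48
tcp_pos: [0.4888, 0.0266, 0.1086]
ee_rot: [1.0, 0.027, 0.0, 0.0]
force: [5.3, 1.0, -2.5]
opening: 0.278
gripper_force: 45.0
t: 11.98
tcp_pos: [0.4847, 0.0264, 0.1086]
ee_rot: [1.0, 0.027, 0.0, -0.0]
force: [5.4, 1.1, -2.2]
opening: 0.279
gripper_force: 45.0
```

```bash
python3 -m creep '[[-1,-1,0,0,0,0,0],[-1,-2,-0.1,0,0,0,0],[-1,-3,-0.1,0,0,0,0],[-1,-4,-0.2,0,0,0,0],[-1,-5,-0.3,0,0,0,0],[-1,-6,-0.3,0,0,0,0],[-1,-7,-0.4,0,0,0,0]]'
```

```text
t: 12.85
tcp_pos: [0.4777, 0.026, 0.1086]
ee_rot: [1.0, 0.027, 0.0, 0.0]
force: [5.8, 0.1, -2.6]
opening: 0.277
gripper_force: 45.0
```

Now for short, slow steps to feel for the bumper.

```bash
python3 -m creep '[[-1,-0.5,0,0,0,0,0],[-1,-1,0,0,0,0,0],[-1,-1.5,0,0,0,0,0],[-1,-2,-0.1,0,0,0,0]]'
```

```text
t: 13.35
tcp_pos: [0.4758, 0.0259, 0.1086]
ee_rot: [1.0, 0.027, -0.0, -0.0]
force: [5.8, 0.2, -2.6]
opening: 0.278
gripper_force: 45.0
```

```bash
python3 -m creep '[[-1,-0.5,0,0,0,0,0],[-1,-1,0,0,0,0,0],[-1,-1.5,-0.1,0,0,0,0]]'
```

```text
t: 13.72
tcp_pos: [0.4743, 0.0258, 0.1086]
ee_rot: [1.0, 0.027, 0.0, -0.0]
force: [3.8, 0.9, -1.9]
opening: 0.274
gripper_force: 45.0
```

```bash
python3 -m creep '[[-1,-0.5,0,0,0,0,0],[-1,-1,-0.1,0,0,0,0]]'
```

```text
t: 13.98
tcp_pos: [0.4733, 0.0257, 0.1086]
ee_rot: [1.0, 0.027, -0.0, -0.0]
force: [5.5, 0.8, -2.0]
opening: 0.275
gripper_force: 45.0
```

```bash
python3 -m creep '[[-1,-0.5,0,0,0,0,0],[-1,-1,-0.1,0,0,0,0]]'
```

```text
t: 14.22
tcp_pos: [0.4723, 0.0256, 0.1086]
ee_rot: [1.0, 0.027, 0.0, -0.0]
force: [4.4, -0.5, -2.4]
opening: 0.28
gripper_force: 45.0
```

```bash
python3 -m creep '[[-1,-0.6,0,0,0,0,0],[-1,-1.2,-0.1,0,0,0,0]]'
```

```text
t: 14.48
tcp_pos: [0.4711, 0.0255, 0.1086]
ee_rot: [1.0, 0.027, 0.0, 0.0]
force: [4.5, 0.5, -3.1]
opening: 0.279
gripper_force: 45.0
```

```bash
python3 -m creep '[[-1,-0.6,0,0,0,0,0],[-1,-1.2,-0.1,0,0,0,0]]'
```

```text
t: 14.72
tcp_pos: [0.4698, 0.0254, 0.1086]
ee_rot: [1.0, 0.027, -0.0, -0.0]
force: [4.6, 1.0, -3.2]
opening: 0.273
gripper_force: 45.0
```

```bash
python3 -m creep '[[-1,-0.6,0,0,0,0,0],[-1,-1.2,-0.1,0,0,0,0]]'
```

```text
t: 14.98
tcp_pos: [0.4687, 0.0253, 0.1086]
ee_rot: [1.0, 0.027, 0.0, -0.0]
force: [4.6, 0.7, -1.8]
opening: 0.274
gripper_force: 45.0
```

```bash
python3 -m creep '[[-1,-0.6,0,0,0,0,0],[-1,-1.2,-0.1,0,0,0,0]]'
```

```text
t: 15.22
tcp_pos: [0.4675, 0.0252, 0.1086]
ee_rot: [1.0, 0.027, 0.0, -0.0]
force: [3.4, 0.9, -2.5]
opening: 0.275
gripper_force: 45.0
```

```bash
python3 -m creep '[[-1,-0.6,0,0,0,0,0],[-1,-1.2,-0.1,0,0,0,0]]'
```

```text
t: 15.48
tcp_pos: [0.4662, 0.0251, 0.1086]
ee_rot: [1.0, 0.027, -0.0, -0.0]
force: [4.6, 0.1, -1.9]
opening: 0.274
gripper_force: 45.0
```

```bash
python3 -m creep '[[-1,-0.6,0,0,0,0,0],[-1,-1.2,-0.1,0,0,0,0]]'
```

```text
t: 15.72
tcp_pos: [0.4651, 0.025, 0.1086]
ee_rot: [1.0, 0.027, 0.0, -0.0]
force: [5.1, -0.1, -1.7]
opening: 0.278
gripper_force: 45.0
```

```bash
python3 -m creep '[[-1,-0.6,0,0,0,0,0],[-1,-1.2,-0.1,0,0,0,0]]'
```

```text
t: 15.98
tcp_pos: [0.4639, 0.0249, 0.1086]
ee_rot: [1.0, 0.027, 0.0, -0.0]
force: [4.6, 0.8, -1.3]
opening: 0.276
gripper_force: 45.0
```

```bash
python3 -m creep '[[-1,-0.6,0,0,0,0,0],[-1,-1.2,-0.1,0,0,0,0]]'
```

```text
t: 16.23
tcp_pos: [0.4629, 0.0248, 0.1087]
ee_rot: [1.0, 0.027, 0.0, 0.0]
force: [7.8, 1.4, -3.5]
opening: 0.279
gripper_force: 45.0
```

```bash
python3 -m creep '[[-1,-0.2,0,0,0,0,0],[-1,-0.4,0,0,0,0,0]]'
```

```text
t: 16.48
tcp_pos: [0.4629, 0.0248, 0.1087]
ee_rot: [1.0, 0.027, 0.001, 0.0]
force: [8.1, 0.2, -5.4]
opening: 0.275
gripper_force: 45.0
```

```bash
python3 -m creep '[[-1,-0.2,0,0,0,0,0],[-1,-0.4,0,0,0,0,0],[-1,-0.4,0,0,0,0,0]]'
```

```text
t: 16.85
tcp_pos: [0.4628, 0.0248, 0.1088]
ee_rot: [1.0, 0.027, 0.001, 0.0]
force: [10.3, 0.4, -6.0]
opening: 0.278
gripper_force: 45.0
```

```bash
python3 -m creep '[[-1,-0.2,0,0,0,0,0],[-1,-0.4,0,0,0,0,0],[-1,-0.4,0,0,0,0,0]]'
```

```text
t: 17.23
tcp_pos: [0.4628, 0.0247, 0.1088]
ee_rot: [1.0, 0.027, 0.002, 0.0]
force: [13.6, 0.3, -7.6]
opening: 0.274
gripper_force: 45.0
```

```bash
python3 -m creep '[[-1,0.5,0,0,0,0,0],[-1,1,0,0,0,0,0],[-1,1.5,0.1,0,0,0,0],[-1,2.5,0.1,0,0,0,0],[-1,4,0.2,0,0,0,0],[-1,6,0.3,0,0,0,0],[-1,9,0.5,0,0,0,0],[-1,12,0.6,0,0,0,0],[-1,12,0.6,0,0,0,0]]'
python3 - <<'E'
from h import *
S=snap('scene','s4');T=snap('top','t4')
a=S['pixels'][195:320,170:330,::-1];b=T['pixels'][95:200,190:290,::-1]
a=cv2.resize(a,(480,375),interpolation=cv2.INTER_CUBIC);b=cv2.resize(b,(320,336),interpolation=cv2.INTER_CUBIC)
o=np.zeros((375,800,3),np.uint8);o[:,:480]=a;o[:336,480:]=b;cv2.imwrite('pics/v4.png',o)
E
```

```text
t: 18.35
tcp_pos: [0.4737, 0.0254, 0.1086]
ee_rot: [1.0, 0.027, 0.0, -0.0]
force: [0.7, 0.2, -2.0]
opening: 0.276
gripper_force: 45.0
```

View pics/v4.png

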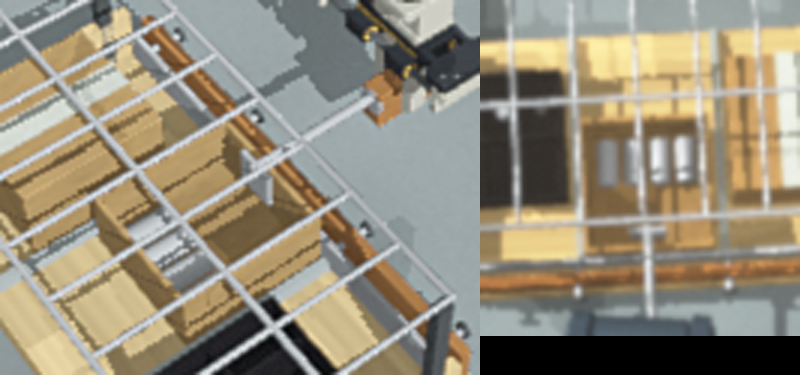

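The carton is intact and upright, with its front wall parallel to the board, in scene (230,130)–(320,240) and top row ≈247. The fittings have not shifted. I'll lift off and withdraw.

```bash
python3 -m creep '[[-1,0,0,8,0,0,0],[-1,0,0,18,0,0,0],[-1,0,0,28,0,0,0],[-1,0,0,38,0,0,0],[-1,0,0,43,0,0,0],[-1,0,0,43,0,0,0],[-1,-20,-1,43,0,0,0],[-1,-45,-2.5,43,0,0,0],[-1,-70,-4,43,0,0,0],[-1,-80,-4.5,43,0,0,0],[-1,-80,-4.5,43,0,0,0]]'
python3 -m creep '[[-1,0,-20,0,0,0,0.17],[-1,0,-45,0,0,0,0.34],[-1,0,-70,0,0,0,0.51],[-1,0,-95,0,0,0,0.68],[-1,10,-120,0,0,0,0.85],[-1,20,-140,0,0,0,1.02],[-1,30,-160,0,0,0,1.19],[-1,40,-175,0,0,0,1.36],[-1,46,-179,0,0,0,1.465],[-1,46,-179,0,0,0,1.465],[-1,46,-179,0,0,0,1.465]]'
```

```text
t: 19.82
tcp_pos: [0.3937, 0.0209, 0.1517]
ee_rot: [1.0, 0.027, 0.0, 0.0]
force: [0.4, -0.0, -2.2]
opening: 0.279
gripper_force: 45.0
t: 21.2
tcp_pos: [0.4396, -0.158, 0.1515]
ee_rot: [0.726, 0.688, -0.0, -0.0]
force: [-0.4, 0.0, -1.7]
opening: 0.277
gripper_force: 45.0
```

```bash
python3 -m creep '[[-1,0,0,-40,0,0,0],[-1,0,0,-80,0,0,0],[-1,0,0,-105,0,0,0],[-1,0,0,-115,0,0,0],[-1,0,0,-119,0,0,0],[-1,0,0,-121,0,0,0],[-1,0,0,-121.5,0,0,0],[-1,0,0,-121.5,0,0,0]]'
```

```text
t: 22.2
tcp_pos: [0.4397, -0.1582, 0.0306]
ee_rot: [0.725, 0.689, 0.0, 0.0]
force: [0.8, 0.2, -2.8]
opening: 0.275
gripper_force: 45.0
```

```bash
python3 -m creep '[[-1,0,0,-0.5,0,0,0],[-1,0,0,-1,0,0,0],[-1,0,0,-1,0,0,0]]'
```

```text
t: 22.58
tcp_pos: [0.4396, -0.1582, 0.0296]
ee_rot: [0.725, 0.689, 0.0, 0.0]
force: [-1.8, -0.5, 6.4]
opening: 0.275
gripper_force: 45.0
```

```bash
python3 -m creep '[[0,0,0,0,0,0,0],[0,0,0,0,0,0,0],[0.5,0,0,0,0,0,0],[1,0,0,0,0,0,0],[1,0,0,0,0,0,0],[1,0,0,0,0,0,0],[1,0,0,0,0,0,0],[1,0,0,0,0,0,0]]'
python3 -m creep '[[1,0,0,15,0,0,0],[1,0,0,40,0,0,0],[1,0,0,80,0,0,0],[1,0,0,130,0,0,0],[1,0,0,180,0,0,0],[1,-30,-45,200,0,0,0],[1,-60,-95,200,0,0,0],[1,-90,-145,200,0,0,0],[1,-120,-195,200,0,0,0],[1,-120,-195,200,0,0,0]]'
python3 - <<'E'
from h import *
S=snap('scene','s5');T=snap('top','t5')
a=S['pixels'][165:345,110:330,::-1];b=T['pixels'][95:255,190:330,::-1]
a=cv2.resize(a,(440,360),interpolation=cv2.INTER_CUBIC);b=cv2.resize(b,(350,400),interpolation=cv2.INTER_CUBIC)
o=np.zeros((400,790,3),np.uint8);o[:360,:440]=a;o[:,440:]=b;cv2.imwrite('pics/v5.png',o)
E
```

```text
t: 23.58
tcp_pos: [0.4395, -0.1581, 0.0291]
ee_rot: [0.725, 0.689, -0.0, 0.0]
force: [-0.1, 0.8, 0.2]
opening: 0.997
gripper_force: 0.0
t: 24.82
tcp_pos: [0.3177, -0.3555, 0.2301]
ee_rot: [0.726, 0.687, -0.0, 0.001]
force: [0.6, 1.2, 0.6]
opening: 1.001
gripper_force: 0.0
```

View pics/v5.png

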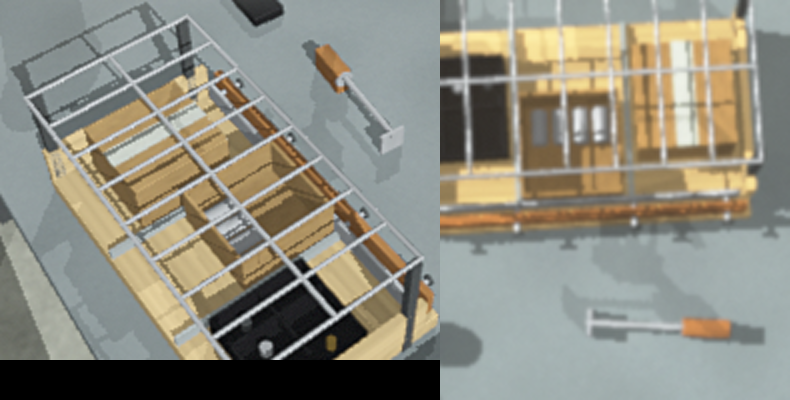

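The hook stands on the open bench at top crop (590–730, 325). The carton sits against the bumper, parallel to the board, and everything else is unmoved.

```bash
python3 -c "from h import *;print(hand_in())"
```

```text
the job is handed in; nothing more can be done
None
```

I drew the carton forward with the hook until it pressed against the bumper bar (peak pull about 14 N), unhooked it, stood the hook back on the open bench where it was, and handed the job in at about 25 s.

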